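# Mesh the crank disc into the clamped coupling block

## Robot

A 6-joint arm with a two-finger parallel gripper is mounted at the origin on the work surface. World frame = base frame: x ahead of the robot, y to its left, z up, the work surface at z = 0. Lengths are in m, angles in degrees, forces in N, time in s.
With the tool pointing down it reaches from about 0.25 to 0.775 m from the base axis. Payload 4 kg.
Tool frame: the origin (TCP) lies at the very end of the fingers, on their centre line; the grasp point (between the pads) lies manip.hold_point_z behind it (manip.hold_point_z is the distance from the TCP to the grasp point, in m); z points along the fingers, y is the line along which they close (so a half turn about z gives the same grasp; the last joint's range is limited). The gripper opens to 94 mm and grips with 3 to 60 N. Pads are 16 mm wide; open, the fingers measure 119 mm over their backs; the gripper's body (75 mm by 177 mm) begins 78 mm behind the grasp point.
Start: joints at [70.926, 4.996, 78.535, -0, 96.463, -5.907], TCP at [0.125, 0.536, 0.206] pointing down, gripper open.
Joint ranges: [-177.83, 177.83], [-43.37, 116.18], [15.69, 146.23], [-61.86, 241.86], [9.47, 152.12], [-147.06, 147.06]. Speed limits (degrees/s): [159.86, 159.86, 180, 180, 180, 180].

## Interface

Orientations are given as [roll, pitch, yaw] about the fixed x, y, z axes, in that order (R = Rz(yaw) Ry(pitch) Rx(roll)).
In Python, from bench import manip gives the robot as it stands. The module is installed in compiled form; this text tells all that it offers.
- The arm moves only by the tool send_rows, never from a script. Its argument "commands" is a list that holds one entry, the list of rows, each a list of 6 numbers: the shift along the world's x, y, z in m, then the turn, a rotation vector about the world's x, y, z in degrees. A call has 1 to 20 rows; each row shifts and turns the commanded pose from where the row before left it; what a row does not reach is not made up. A row lasts 1/12 s, in which the tool goes at most 41.7 mm and 7.16 degrees, less where a joint would pass 70% of its speed; a pose out of reach is approached as far as the arm can. A call is refused whole if a number of a shift passes 0.0417 or a number of a turn 7.16, either way. A call with a gripper value outside its range is refused whole. "claw" is the closure, from -1 (fully open) to 1 (shut), set as the call begins (left out, the last holds). The fingers move at their own pace and stop on an object; the grip force is fixed at half the most. Time passes only in rows, so rows that do not move let the fingers close. It gives the time, the measured TCP pose, the force, the opening and the grip force at its end, in the units of the state.
- manip.sense(): the state, without advancing time (a new reading comes with each control period).
- manip.snapshot(name): name is "scene" or "top" or "wrist"; returns the picture (480x640x3 uint8, red, green, blue); there is no depth.
- manip.camera_model(name): a dict with "fovy" (degrees; the focal length in pixels is half the picture's height over the tangent of half this angle, whatever the lens; pixels are square), "cx", "cy" (the principal point, pixels), "T" (4x4, takes a point from camera to world coordinates). Camera axes: x right, y down, z forward; pixel columns grow to the right and rows downward; lengths in m; the calibration is good to about 2 mm. A picture is of the moment at which its call begins: read the wrist's pose just before it. camera_model takes no time and is no camera call; for the wrist camera it gives the pose at the moment of the call.
- manip.job_done(): hands the job in; it is judged then, once.
Trained networks look in the newest picture that a camera, given by its name, has taken for a name from the list of things; names that differ only in an ending like _2 or _b are one class to them, and where a whole thing is asked for, a point or a joint stands for the part that bears it (a point fixed in the world has none). Each returns a list of dicts, best first, with "conf" (0 to 1); they miss things now and then, are a little off and sometimes report something else, mostly with a low value. They report only what shows in the picture. A call takes as long as a camera call. They do not tell look-alikes from the thing itself.
- manip.outline_of(camera, label): "region" (480x640 bool, what is visible of it) and "pixel" ([column, row] in pixels, amid what is visible of it).
The state is a dict: "clock": time; "joint_pos": joint angles; "joint_velocities": joint speeds; "joint_efforts": joint torques, N m; "tcp_pos": TCP position; "tool_rot": TCP orientation; "force": force on the tool from outside, world axes, zero at the start; "moment": the same for the moment, N m; "width": finger opening in m; "finger_force": force on a finger pad.
Only numpy, scipy, OpenCV 4.12 (cv2) and the standard library are available. Lean on these libraries where they do the work, as an engineer would, in place of code of your own. Each camera call takes 0.05 s, during which the arm holds its last target. There are 200 camera calls.

## Task

First close the vise by pushing its sliding jaw until the aluminium coupling block is squared up and nipped firmly between both jaws. Then lift the red crank disc off its wooden stand by its brass boss, turn it until the four splines under it mesh with the cross-shaped slot in the top of the block, and slide it fully home against the spring inside. Finish still gripping the boss and pressing the disc down flush (let go and the spring lifts it again), and leave the piston rod, whistle and burner tray where they are.

Things in the scene. Friction and masses are not known exactly. Their poses are not given: they have to be found in the camera images.
- vise: Dark cast-iron bench vise fixed to the desk. Origin: centre of its underside. Its x axis is the sliding direction, from the sliding jaw (-x, robot side) to the fixed jaw. Flat bed at z = 40 mm, x and y +-65 and +-30 mm; base flange 170 x 120 x 12 mm. Fixed jaw: 74 mm wide, x +40 (gripping face) to +62 mm, top at z = 80 mm.
- jaw (a joint): Sliding jaw, pushed by hand: travel (m) to vise +x. 0 = fully open; jaw gap = 80 mm minus travel, so 0.036 when shut on the 44 mm block. 6 N of friction: it stays where left. 22 mm thick, 74 mm wide, z 41 to 80 mm. Behind it a spindle at z = 26 mm leads to a 72 mm wide cross handle 65 mm behind the jaw; both move with it and nothing there is higher than 36 mm.
- jaw_back (a point): Centre of the flat back face of the sliding jaw (robot side), 65 mm above the desk, 15 mm under the jaw's top edge; axes as the vise. Push here towards vise +x to close. When shut it lies at vise x = -26 mm.
- block: Aluminium coupling block, 44 x 44 x 60 mm tall, about 0.35 kg, standing loose on the vise bed between the jaws, up to 7 degrees askew and clear of the sliding jaw at the start. Origin: centre of its underside; z up, x and y square to its sides. Its top is 100 mm above the desk, 20 mm above the jaws.
- socket (a point): Centre of the mouth of the block's cross-shaped slot, on its top face; axes as the block. The two slots run along the block's x and y, 8.6 mm wide and 28.4 mm long, mouth widened by about 1 mm each side over the top 2 mm, 50 mm deep.
- plunger (a joint): Brass spring plunger inside the slot's centre; travel downward in m, 0 = up. Its top is then 10 mm below the mouth. 4 N starts it down, 8 N holds it at 0.010, where the disc is fully home.
- disc: Red crank disc, 60 mm across, 9 thick, about 0.18 kg. Origin: centre of its underside. On top a square brass boss 18 x 18 mm, sides along x and y, z 9 to 43 mm: grip here. 14 mm tall pin 23 mm out on the +x+y diagonal. Below, a steel cross of splines along x and y, 7 mm wide, 26 tip to tip, to z = -20 mm, last 3 mm tapered. Fits in any quarter turn; home, its underside lies on the block top.
- stand: Dark wooden stand fixed to the desk, 80 x 80 x 35 mm, with a round 34 mm hole, 26 mm deep, in which the disc's splines hang loosely while the disc rests on the stand's top. Origin: centre of its underside.
- rod: Brass piston rod with square ends, about 115 mm long, 18 mm high, lying on the desk along its x. Origin: centre of its underside. Leave alone.
- whistle: Chrome steam whistle standing upright, 26 mm diameter, 68 mm tall. Origin: centre of its foot. Leave alone.
- tray: Silver aluminium burner tray 50 x 100 x 18 mm. Origin: centre of its underside. Leave alone.
Things that resemble listed ones, but are neither listed nor needed, are in the scene too. Of the things that look like the vise, the larger one is meant.

How it is judged (in metres and radians):
On the way, in this order (a step that is already met when the one before it is completed fails the run):
1. the jaw is shut on the block, which is square between both jaws (value of joint jaw between 0.0345 and 0.0375 m and angle between the x axis of block and the x axis of vise, either way round below 0.05 rad), for 0.2 s.
2. the disc's splines have entered the block's slot, the jaw still shut (all of step 1 and horizontal distance between disc and socket below 0.003 m and angle between disc's own z axis and vertical below 0.06 rad and z of disc in the frame of socket below 0.014 m), for 0.1 s.
At the end, for the whole second after the job is handed in: Jaw shut on the block (34.5 to 37.5 mm, block square within 0.05 rad); disc meshed, level, within 3 mm of the slot axis, underside within 2 mm of the block top, plunger down over 7 mm, disc bearing on the block with over 5 N and fingers on the disc with over 3 N (all of step 1 and horizontal distance between disc and socket below 0.003 m and angle between disc's own z axis and vertical below 0.06 rad and z of disc in the frame of socket between -0.003 and 0.002 m and (angle between the x axis of disc and the x axis of block, either way round below 0.12 rad or angle between the x axis of disc and the y axis of block, either way round below 0.12 rad) and value of joint plunger above 0.007 m and contact force between disc and block above 5 N and contact force between the fingers and disc above 3 N); the arm keeps its last pose, push and grip.
It fails at once if the piston rod is shoved more than 15 mm (distance of rod from where it was at the start of the episode above 0.015 m).
It fails at once if the whistle is shoved more than 15 mm (distance of whistle from where it was at the start of the episode above 0.015 m).
It fails at once if the burner tray is shoved more than 15 mm (distance of tray from where it was at the start of the episode above 0.015 m).
It fails at once if the whistle is knocked over (angle between whistle's own z axis and vertical above 0.5 rad).
It also fails if it takes over 56 s, if anything falls off the work surface, if the arm or the gripper's body presses on something with over 40 N, if the wrist force passes 120 N, or if a joint passes its speed limit or range.

## Working session

There is one attempt and no reset: what is moved stays moved. The work goes in short steps, Python scripts to look and compute and a tool call to move; the robot and the scene stay as the last step left them, time stands still between calls to the robot, and variables do not carry over. Pictures are saved under pics/ and viewed, at most 10 in all, crops included, and the job is handed in when it is done.

Besides the shell and the picture viewer there is one more tool, called by a JSON object that holds its "name" and its "arguments", one argument or row to a line. send_rows: Moves the arm, as the interface text tells. Its arguments: {"type":"object","properties":{"commands":{"type":"array","items":{"type":"array","items":{"type":"array","items":{"type":"number"}}}},"claw":{"type":"number"}},"required":["commands"]}

```bash
mkdir -p pics
cat > h.py <<'E'
import numpy as np, cv2
from bench import manip
def cam(n):
    c=manip.camera_model(n); f=240/np.tan(np.radians(c["fovy"]/2)); return f,c["cx"],c["cy"],np.array(c["T"])
def ray(n,px,z,c=None):
    f,cx,cy,T=c or cam(n); d=T[:3,:3]@np.array([(px[0]-cx)/f,(px[1]-cy)/f,1]); o=T[:3,3]
    return o+d*(z-o[2])/d[2]
def proj(n,P,c=None):
    f,cx,cy,T=c or cam(n); p=T[:3,:3].T@(np.array(P)-T[:3,3]); return np.array([cx+f*p[0]/p[2],cy+f*p[1]/p[2]])
def snap(n,name):
    im=manip.snapshot(n); cv2.imwrite(f"pics/{name}.png",im[:,:,::-1]); return im
E
python3 - <<'E'
from h import *
np.set_printoptions(precision=3,suppress=True)
s=manip.sense(); print(s["clock"],s["tcp_pos"],s["tool_rot"],s["force"],s["width"],manip.hold_point_z)
a=snap("scene","s0");b=snap("top","t0")
for n in("scene","top"):
    print(n,cam(n))
for l in["vise","jaw","block","disc","stand","rod","whistle","tray"]:
    for r in manip.outline_of("top",l):
        m=r["region"].astype(np.uint8); ys,xs=np.nonzero(m)
        q=cv2.minAreaRect(np.c_[xs,ys].astype(np.float32))
        print(l,round(r["conf"],2),np.array(r["pixel"]),q, ray("top",r["pixel"],0.04))
E
```

```text
0.0 [0.125 0.535 0.204] [-179.872   -0.013  166.832] [-0.178  0.214 -0.707] 0.09430546161338571 0.0188
scene (np.float64(612.5689289047028), 313.4208510404571, 236.96628910224612, array([[-0.783,  0.506, -0.362,  1.039],
       [ 0.622,  0.632, -0.461,  0.699],
       [-0.005, -0.586, -0.81 ,  1.084],
       [ 0.   ,  0.   ,  0.   ,  1.   ]]))
top (np.float64(581.2820995247268), 320.9436547017881, 240.0114728640564, array([[ 0.026, -0.994,  0.102,  0.436],
       [-1.   , -0.027, -0.003,  0.129],
       [ 0.005, -0.102, -0.995,  1.626],
       [ 0.   ,  0.   ,  0.   ,  1.   ]]))
vise 0.62 [170.3 316.2] ((168.5788116455078, 319.9136047363281), (33.540138244628906, 62.91257858276367), 34.215702056884766) [0.38  0.526 0.04 ]
vise 0.58 [297.6 258.7] ((294.65093994140625, 254.47169494628906), (42.71913146972656, 74.72413635253906), 15.945395469665527) [0.545 0.187 0.04 ]
jaw 0.88 [158.5 332.6] ((157.00563049316406, 333.6910705566406), (23.637954711914062, 26.605947494506836), 32.0053825378418) [0.336 0.556 0.04 ]
jaw 0.62 [289.1 266.6] ((288.3529968261719, 272.5882873535156), (30.07441711
[... 340 characters left out ...]
6.48077392578125), (19.415496826171875, 36.08536911010742), 78.69007110595703) [0.78  0.015 0.04 ]
disc 0.74 [446.3 266.3] ((449.5, 267.5), (21.0, 21.0), 90.0) [ 0.535 -0.22   0.04 ]
stand 0.85 [437.  269.8] ((447.0640563964844, 267.59478759765625), (29.4852352142334, 32.92659378051758), 77.7352294921875) [ 0.525 -0.195  0.04 ]
rod 0.59 [357.4 290.5] ((357.71923828125, 295.1961669921875), (6.051700115203857, 39.292198181152344), 15.255118370056152) [0.463 0.022 0.04 ]
whistle 0.48 [364.6 245.4] ((360.5, 247.0), (8.0, 7.0), 90.0) [0.586 0.004 0.04 ]
tray 0.92 [364.1 177.1] ((363.1687927246094, 176.97064208984375), (18.590518951416016, 36.15298843383789), 80.13418579101562) [0.777 0.009 0.04 ]
```

View pics/t0.png

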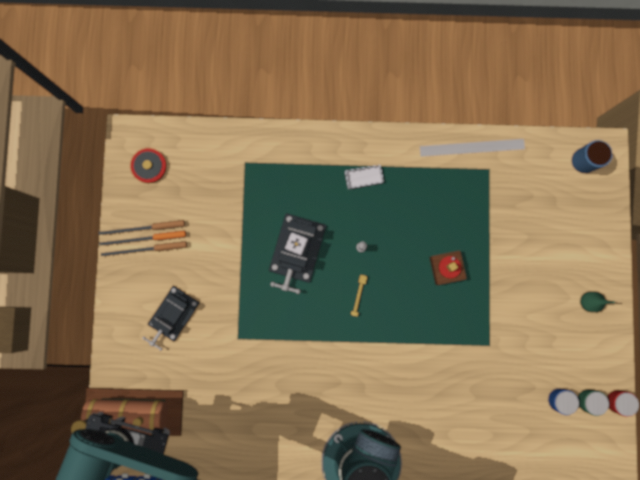

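View pics/s0.png

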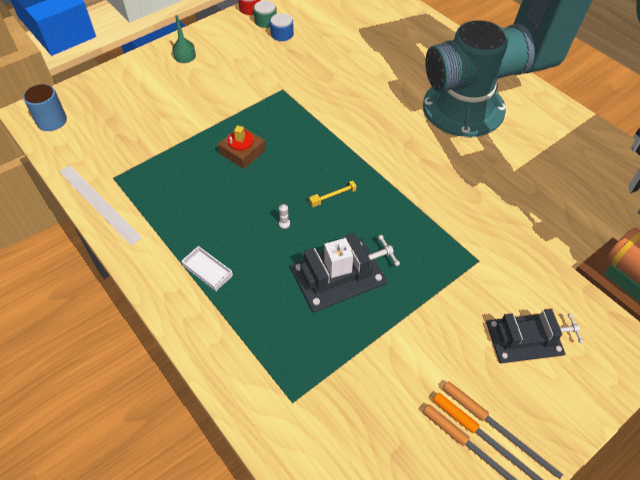

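The scene shows two vises: one at top pixel (297,248), scene (340,270), and one at top (172,313), scene (527,335). The first is larger and holds the aluminium block, so it fits the description. I'll confirm that in a crop and get the wrist camera geometry.

Run:
```python
from h import *
from scipy.spatial.transform import Rotation as R
np.set_printoptions(precision=3,suppress=True)
im=cv2.imread("pics/t0.png"); s=cv2.imread("pics/s0.png")
a=cv2.resize(im[195:315,140:340],(700,420),interpolation=3);cv2.imwrite("pics/c1.png",a)
st=manip.sense(); T=np.eye(4);T[:3,:3]=R.from_euler("xyz",st["tool_rot"],degrees=True).as_matrix();T[:3,3]=st["tcp_pos"]
print(st["clock"],np.linalg.inv(T)@cam("wrist")[3], cam("wrist")[:3])
for p,z in[((296,244),.1),((449.5,267.5),.044),((287,288),.03),((302,222),.012)]: print(p,ray("top",p,z))
```

```text
0.5 [[-0.001 -0.97  -0.242  0.069]
 [ 1.    -0.001  0.001 -0.001]
 [-0.001 -0.242  0.97  -0.178]
 [ 0.     0.     0.     1.   ]] (np.float64(409.17088427318765), 325.9494908550854, 229.95603421201568)
(296, 244) [0.58 0.19 0.1 ]
(449.5, 267.5) [ 0.532 -0.228  0.044]
(287, 288) [0.465 0.214 0.03 ]
(302, 222) [0.65  0.179 0.012]
```

View pics/c1.png

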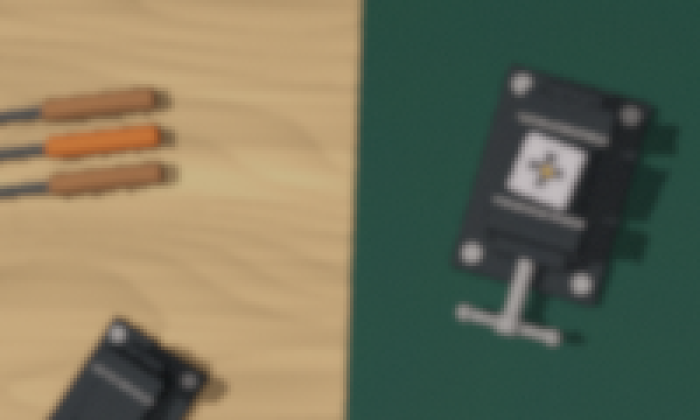

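The crop confirms it: the block is gripped loosely between the jaws of the larger vise, at crop (545,170). I'll move above its sliding-jaw side with the fingers closing.

{"name": "send_rows", "arguments": {
  "commands": [
    [[0.014,-0.0115,0,0,0,0],[0.028,-0.0235,0,0,0,0],[0.028,-0.0235,0,0,0,0],[0.028,-0.0235,0,0,0,0],[0.028,-0.0235,0,0,0,0],[0.028,-0.0235,0,0,0,0],[0.028,-0.0235,0,0,0,0],[0.028,-0.0235,0,0,0,0],[0.028,-0.0235,0,0,0,0],[0.028,-0.0235,0,0,0,0],[0.028,-0.0235,0,0,0,0],[0.028,-0.0235,0,0,0,0],[0.028,-0.0235,0,0,0,0],[0.028,-0.0235,0,0,0,0],[0.014,-0.0115,0,0,0,0],[0,0,0,0,0,0],[0,0,0,0,0,0]]
  ],
  "claw": 1
}}

```text
clock: 1.92
tcp_pos: [0.5175, 0.2065, 0.2051]
tool_rot: [180.0, -0.1, 166.7]
force: [-0.5, 0.5, -0.1]
width: 0.0003
finger_force: 0.0
```

Run:
```python
from h import *
np.set_printoptions(precision=4,suppress=True)
s=manip.sense(); print(s["clock"],s["tcp_pos"],s["tool_rot"],s["force"],s["width"])
c=cam("wrist"); snap("wrist","w1"); print(c[3])
for l in["vise","jaw","block"]:
    for r in manip.outline_of("wrist",l)[:2]:
        m=r["region"].astype(np.uint8); ys,xs=np.nonzero(m)
        print(l,round(r["conf"],2),r["pixel"],cv2.minAreaRect(np.c_[xs,ys].astype(np.float32)))
```

```text
1.9167 [0.5175 0.2065 0.2051] [179.9913  -0.0693 166.7201] [-0.5408  0.5122 -0.0795] 0.00029136255969982173
[[ 0.2307  0.9443  0.2346  0.4507]
 [ 0.973  -0.2242 -0.0545  0.2216]
 [ 0.0011  0.2408 -0.9706  0.3836]
 [ 0.      0.      0.      1.    ]]
vise 0.85 [324.7, 226.2] ((325.175537109375, 225.26907348632812), (129.1025848388672, 172.66482543945312), 0.5672664046287537)
vise 0.61 [617.8, 19.7] ((611.4999389648438, 23.499996185302734), (46.99999237060547, 54.99999237060547), 90.0)
jaw 0.61 [324.8, 238.4] ((325.9010009765625, 202.7086181640625), (97.03740692138672, 127.54102325439453), 0.6160599589347839)
block 0.58 [326.5, 318.3] ((326.0, 320.5), (31.0, 2.0), 90.0)
```

View pics/w1.png

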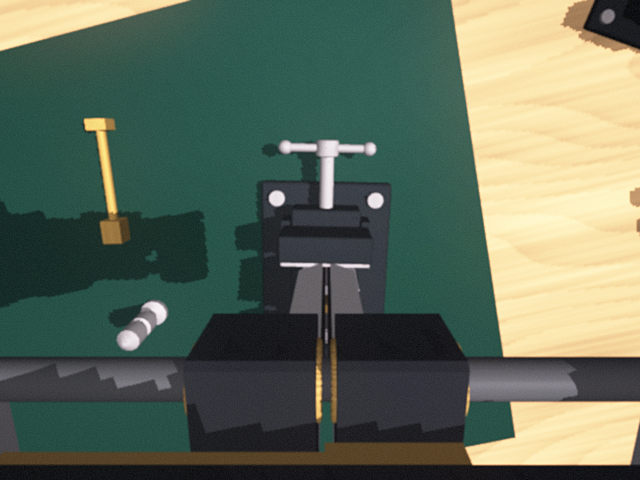

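The wrist view shows the jaw's front top edge at row 265 (cols 281–369), its back around row 229, the spindle at col 326 and the handle at row 148. The vise lies nearly square to the tool.

Run:
```python
from h import *
np.set_printoptions(precision=4,suppress=True)
c=cam("wrist")
for p,z in[((281,265),.08),((369,265.5),.08),((281,230),.08),((371,230),.08),((277,199),.014),((375.5,201),.014),((326,150),.026),((264,183),.012),((390,184),.012)]: print(p,z,ray("wrist",p,z,c))
im=cv2.imread("pics/w1.png"); print(im[190:275:1,300].mean(1).astype(int));
```

```text
(281, 265) 0.08 [0.5428 0.1655 0.08  ]
(369, 265.5) 0.08 [0.5589 0.2325 0.08  ]
(281, 230) 0.08 [0.5154 0.1726 0.08  ]
(371, 230) 0.08 [0.5311 0.2398 0.08  ]
(277, 199) 0.014 [0.5007 0.1655 0.014 ]
(375.5, 201) 0.014 [0.523 0.253 0.014]
(326, 150) 0.026 [0.4673 0.2193 0.026 ]
(264, 183) 0.012 [0.484  0.1575 0.012 ]
(390, 184) 0.012 [0.511  0.2691 0.012 ]
[ 69  63  69  61  63  61  63  63  61  67  66  66  65  57  40  32  31  28
  31  38  57  63  62  64  63  60  66  63  65  66  59  61  60  62  58  54
  37  31  26  32  23  30  25  32  31  29  36  51  58  63  65  60  64  64
  62  64  60  60  61  61  57  62  62  59  59  65  59  64  62  60  57  53
 104 196 238 235 180  73  29  62  90 106 101 104  96]
```

{"name": "send_rows", "arguments": {
  "commands": [
    [[-0.005,0.0015,-0.015,0,0,0],[-0.0044,0.0012,-0.03,0,0,0],[0,0,-0.035,0,0,0],[0,0,-0.035,0,0,0],[0,0,-0.025,0,0,0],[0,0,-0.01,0,0,0],[0.00487,-0.00116,0,0,0,0],[0.00487,-0.00116,0,0,0,0],[0.00487,-0.00116,0,0,0,0],[0.00487,-0.00116,0,0,0,0],[0.00487,-0.00116,0,0,0,0],[0.00487,-0.00116,0,0,0,0],[0,0,0,0,0,0]]
  ]
}}

```text
clock: 3.2
tcp_pos: [0.5361, 0.2037, 0.0572]
tool_rot: [179.9, -0.2, 166.8]
force: [-6.6, 0.7, 1.5]
width: 0.0003
finger_force: 3.7
```

{"name": "send_rows", "arguments": {
  "commands": [
    [[0.003,-0.0007,0,0,0,0],[0.003,-0.0007,0,0,0,0],[0.003,-0.0007,0,0,0,0],[0.003,-0.0007,0,0,0,0],[0.003,-0.0007,0,0,0,0],[0.002,-0.0005,0,0,0,0],[0,0,0,0,0,0]]
  ]
}}

```text
clock: 3.78
tcp_pos: [0.5443, 0.2015, 0.0573]
tool_rot: [-179.9, -1.3, 166.9]
force: [-28.5, 3.7, 13.7]
width: 0.0006
finger_force: 14.2
```

Run:
```python
from h import *
a=snap("wrist","w2");b=snap("scene","s2")
b=cv2.resize(b[190:310,260:420],(800,600),interpolation=3)[:,:,::-1]
cv2.imwrite("pics/c2.png",np.hstack([cv2.resize(b,(400,300)),cv2.resize(cv2.cvtColor(a[150:390,166:486],4),(400,300))]))
```

```text
(no output)
```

View pics/c2.png

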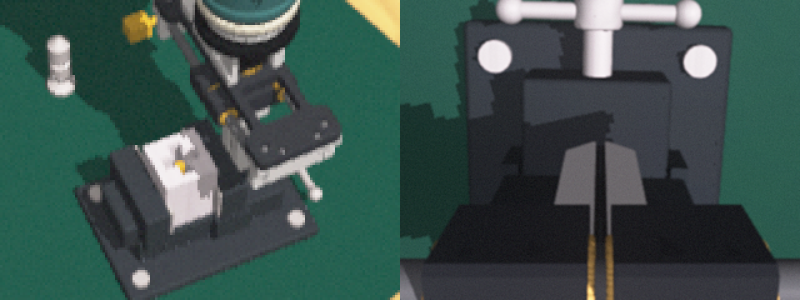

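Run:
```python
from h import *
np.set_printoptions(precision=4,suppress=True)
c=cam("wrist")
for p,z in[((324,157),.026),((257,159),.026),((390,161),.026),((241.5,195),.014),((405.5,198.5),.014)]: print(p,z,ray("wrist",p,z,c))
s=manip.sense();print(s["joint_pos"],s["tcp_pos"],s["tool_rot"])
```

```text
(324, 157) 0.026 [0.4903 0.2125 0.026 ]
(257, 159) 0.026 [0.4835 0.179  0.026 ]
(390, 161) 0.026 [0.4999 0.2448 0.026 ]
(241.5, 195) 0.014 [0.5005 0.1635 0.014 ]
(405.5, 198.5) 0.014 [0.5229 0.2508 0.014 ]
[ 14.4063  13.8838  85.4707   0.5236  81.8249 -62.5965] [0.5443 0.2015 0.0573] [-179.9157   -1.2851  166.9221]
```

{"name": "send_rows", "arguments": {
  "commands": [
    [[0.002,-0.0005,0,0,0,0],[0,0,0,0,0,0],[0,0,0,0,0,0]]
  ]
}}

```text
clock: 4.13
tcp_pos: [0.5442, 0.2015, 0.0573]
tool_rot: [-179.9, -1.5, 166.9]
force: [-32.1, 4.7, 16.4]
width: 0.0002
finger_force: 16.5
```

{"name": "send_rows", "arguments": {
  "commands": [
    [[-0.012,0.003,0,0,0,0],[-0.014,0.003,0,0,0,0],[-0.004,0.001,0.01,0,0,0],[0,0,0.03,0,0,0],[0,0,0.04,0,0,0],[0,0,0.04,0,0,0],[0,0,0.03,0,0,0]]
  ]
}}

```text
clock: 4.72
tcp_pos: [0.5284, 0.2054, 0.2126]
tool_rot: [179.8, 0.5, 166.8]
force: [0.7, -0.0, 1.0]
width: 0.0005
finger_force: 0.0
```

{"name": "send_rows", "arguments": {
  "commands": [
    [[0.015,-0.0035,0.004,0,0,0],[0.035,-0.008,0,0,0,0],[0.035,-0.008,0,0,0,0],[0.024,-0.005,0,0,0,0],[0.009,-0.002,0,0,0,0],[0,0,0,0,0,0],[0,0,0,0,0,0]]
  ],
  "claw": -1
}}

```text
clock: 5.3
tcp_pos: [0.6444, 0.1787, 0.2107]
tool_rot: [180.0, 0.1, 166.8]
force: [0.4, 0.7, -0.3]
width: 0.0436
finger_force: 0.0
```

Run:
```python
from h import *
np.set_printoptions(precision=4,suppress=True)
s=manip.sense(); print(s["clock"],s["tcp_pos"],s["tool_rot"],s["force"],s["width"])
c=cam("wrist"); a=snap("wrist","w3"); np.save("c3.npy",c[3])
for l in["block","jaw"]:
    for r in manip.outline_of("wrist",l)[:2]:
        m=r["region"].astype(np.uint8); ys,xs=np.nonzero(m)
        q=cv2.minAreaRect(np.c_[xs,ys].astype(np.float32)); print(l,round(r["conf"],2),r["pixel"],q)
cv2.imwrite("pics/w3c.png",cv2.resize(a[40:340,170:490,::-1],(640,600),interpolation=3))
```

```text
5.3 [0.6444 0.1787 0.2107] [179.952    0.0518 166.8084] [ 0.4444  0.6539 -0.2623] 0.04359531254947168
block 0.61 [326.3, 157.6] ((324.98577880859375, 157.62469482421875), (63.30183792114258, 63.64265823364258), 1.3019527196884155)
jaw 0.93 [322.2, 105.2] ((322.2377014160156, 66.5175552368164), (103.0898208618164, 127.13062286376953), 1.3639276027679443)
```

View pics/w3c.png

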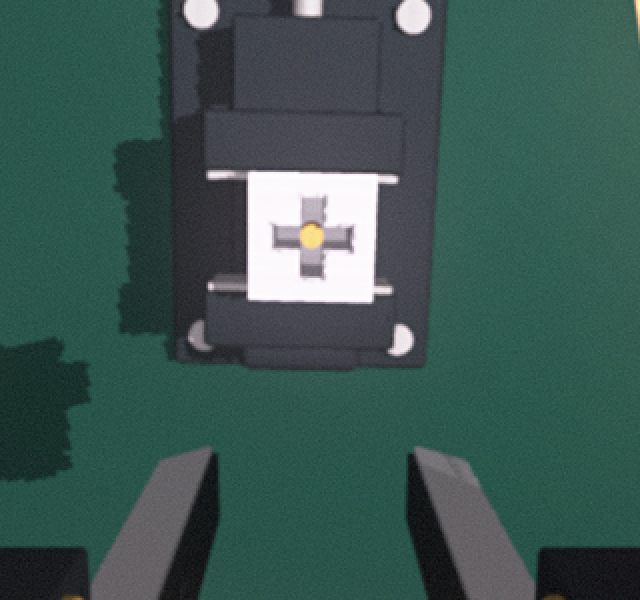

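The block sits square and nipped: white top at crop (247–378,172–302), slot cross centred at (312,236).

Run:
```python
from h import *
np.set_printoptions(precision=4,suppress=True)
T=np.load("c3.npy"); f,cx,cy,_=cam("wrist"); c=(f,cx,cy,T)
a=cv2.imread("pics/w3.png"); roi=a[110:205,280:370]
g=cv2.cvtColor(roi,6); m=(g>190).astype(np.uint8)
k=cv2.findContours(m,0,2)[0]; k=max(k,key=cv2.contourArea); h=cv2.convexHull(k)
q=cv2.approxPolyDP(h,6,True)[:,0]+[280,110]; print(q)
W=np.array([ray("wrist",p+0.,.1,c) for p in q]); print(W)
print("ctr",W.mean(0)); 
r=cv2.minAreaRect((np.array([ray("wrist",p+[280,110],.1,c)[:2] for p in h[:,0]])*1e3).astype(np.float32)); print(r)
print("cross",ray("wrist",(170+312/2,40+236/2),.1,c))
# dark slot centroid
d=((g<170)).astype(np.uint8)[20:80,15:75]; n,l,st,ce=cv2.connectedComponentsWithStats(d); print(st,ce+[295,130])
# detect jaw line yaw
for p in[(170+208/2,40+176/2),(170+397/2,40+180/2),(170+208/2,40+287/2),(170+391/2,40+291/2)]: print(ray("wrist",p,.08,c))
# disc from top
for p in[(449.5,267.5),(452,266)]: print(ray("top",p,.044))
```

```text
[[368 129]
 [364 186]
 [294 189]
 [294 126]]
[[0.5848 0.222  0.1   ]
 [0.6226 0.2112 0.1   ]
 [0.6133 0.1624 0.1   ]
 [0.5713 0.1731 0.1   ]]
ctr [0.598  0.1922 0.1   ]
((598.5764770507812, 192.33502197265625), (50.74284362792969, 44.32080078125), 75.65984344482422)
cross [0.5973 0.1895 0.1   ]
[[   0    0   60   60 3275]
 [  36    9    2    6   10]
 [  35   16    3    5    8]
 [  25   20   11    4   28]
 [  12   23   14   12   82]
 [  35   23   17   13  107]
 [  25   37   12   12   90]] [[324.24   159.2037]
 [331.4    141.1   ]
 [331.125  148.125 ]
 [325.3929 151.3929]
 [312.4878 160.1829]
 [339.2336 160.7477]
 [325.7556 173.7556]]
[0.5689 0.1571 0.08  ]
[0.5861 0.2242 0.08  ]
[0.6083 0.1465 0.08  ]
[0.6256 0.2136 0.08  ]
[ 0.5318 -0.2279  0.044 ]
[ 0.536  -0.2347  0.044 ]
```

Next is the disc, keeping the tool yaw. I'll view it in the same camera geometry so that camera bias cancels.

{"name": "send_rows", "arguments": {
  "commands": [
    [[-0.003,-0.018,0,0,0,0],[-0.005,-0.036,0,0,0,0],[-0.005,-0.037,0,0,0,0],[-0.005,-0.037,0,0,0,0],[-0.005,-0.037,0,0,0,0],[-0.005,-0.037,0,0,0,0],[-0.005,-0.037,0,0,0,0],[-0.005,-0.037,0,0,0,0],[-0.005,-0.037,-0.005,0,0,0],[-0.005,-0.037,-0.01,0,0,0],[-0.005,-0.036,-0.01,0,0,0],[-0.004,-0.025,-0.008,0,0,0],[0,-0.01,-0.005,0,0,0],[0,0,0,0,0,0],[0,0,0,0,0,0]]
  ]
}}

```text
clock: 6.7
tcp_pos: [0.5871, -0.2409, 0.1718]
tool_rot: [179.9, -0.0, 166.9]
force: [0.1, 1.3, 0.7]
width: 0.0941
finger_force: 0.0
```

Run:
```python
from h import *
np.set_printoptions(precision=4,suppress=True)
s=manip.sense(); print(s["clock"],s["tcp_pos"],s["tool_rot"],s["force"],s["width"])
c=cam("wrist"); a=snap("wrist","w4"); np.save("c4.npy",c[3])
for l in["disc","stand"]:
    for r in manip.outline_of("wrist",l)[:2]:
        m=r["region"].astype(np.uint8); ys,xs=np.nonzero(m)
        q=cv2.minAreaRect(np.c_[xs,ys].astype(np.float32)); print(l,round(r["conf"],2),r["pixel"],q)
cv2.imwrite("pics/w4c.png",cv2.resize(a[40:340,170:490,::-1],(640,600),interpolation=3))
```

```text
6.7 [ 0.5871 -0.2409  0.1718] [179.924   -0.0051 166.8588] [0.1147 1.3006 0.6984] 0.09413746890199708
disc 0.73 [325.8, 143.6] ((325.0, 146.5), (80.0, 81.0), 0.0)
disc 0.68 [611.6, 23.5] ((614.1757202148438, 21.94595718383789), (37.48297119140625, 46.19611358642578), 9.462321281433105)
stand 0.6 [350.6, 116.8] ((327.5, 144.50001525878906), (108.67289733886719, 109.56732940673828), 63.43495178222656)
```

View pics/w4c.png

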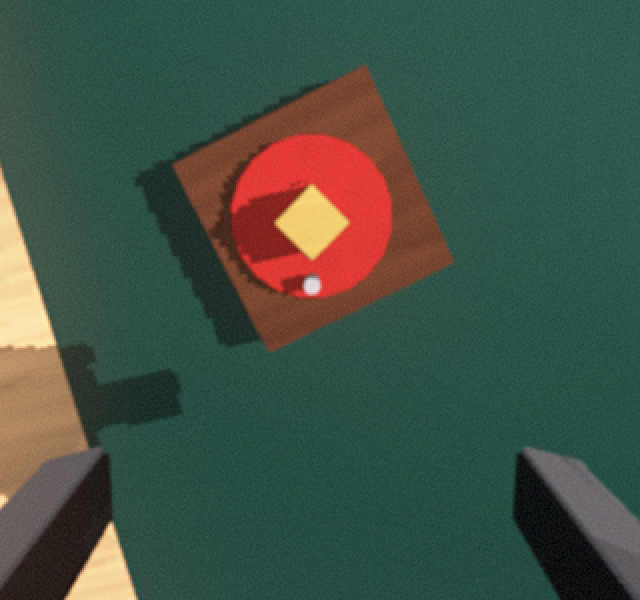

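The picture shows the boss as a yellow diamond at crop (312,221), about 45° to the tool, the disc circle centred at (311,216) and the pin at (312,286).

Run:
```python
from h import *
np.set_printoptions(precision=4,suppress=True)
f,cx,cy,_=cam("wrist"); c=(f,cx,cy,np.load("c4.npy"))
a=cv2.imread("pics/w4.png").astype(int); 
def big(m):
    k=cv2.findContours(m.astype(np.uint8),0,1)[0]; return max(k,key=cv2.contourArea)[:,0]
sub=np.s_[100:200,270:380]; b,g,r=[a[sub][...,i] for i in range(3)]
for nm,m,z in(("boss",(r>150)&(g>120)&(b<190),.078),):
    h=cv2.convexHull(big(m))[:,0]+[270,100.]
    w=(np.array([ray("wrist",p,z,c)[:2] for p in h])*1e3).astype(np.float32); print(nm,cv2.minAreaRect(w))
h=cv2.convexHull(big((r>70)&(b<110)&(g<110+0*r)&(r>1.9*g)|((r>150)&(g>120))))[:,0]+[270,100.]
print(cv2.minEnclosingCircle((np.array([ray("wrist",p,.044,c)[:2] for p in h])*1e3).astype(np.float32)))
print(ray("wrist",(170+311.5/2,40+216/2),.044,c),ray("wrist",(170+312.3/2,40+221.5/2),.078,c))
```

```text
boss ((534.1804809570312, -228.972900390625), (17.918746948242188, 17.514989852905273), 31.952795028686523)
((534.2760009765625, -229.3332977294922), 30.49962043762207)
[ 0.534  -0.2289  0.044 ] [ 0.5342 -0.2287  0.078 ]
```

{"name": "send_rows", "arguments": {
  "commands": [
    [[-0.005,0.001,0,0,0,-5],[-0.008,0.0018,0,0,0,-6.5],[-0.008,0.0018,0,0,0,-6.7],[-0.008,0.0018,0,0,0,-6.7],[-0.008,0.0018,0,0,0,-6.7],[-0.008,0.0018,-0.01,0,0,-6.7],[-0.0079,0.0019,-0.015,0,0,-6.6],[0,0,-0.025,0,0,0],[0,0,-0.025,0,0,0],[0,0,-0.025,0,0,0],[0,0,-0.015,0,0,0],[0,0,-0.007,0,0,0],[0,0,0,0,0,0],[0,0,0,0,0,0]]
  ]
}}

```text
clock: 8.02
tcp_pos: [0.535, -0.2297, 0.0505]
tool_rot: [179.9, 0.1, 122.0]
force: [0.6, -1.1, 0.2]
width: 0.0939
finger_force: 0.0
```

{"name": "send_rows", "arguments": {
  "commands": [
    [[-0.0008,0.0007,-0.003,0,0,0],[0,0,0,0,0,0]]
  ]
}}

```text
clock: 8.18
tcp_pos: [0.5343, -0.2297, 0.0479]
tool_rot: [179.9, 0.1, 122.0]
force: [0.4, -0.1, 0.2]
width: 0.0938
finger_force: 0.0
```

{"name": "send_rows", "arguments": {
  "commands": [
    [[0,0,0,0,0,0],[0,0,0,0,0,0],[0,0,0,0,0,0],[0,0,0,0,0,0],[0,0,0,0,0,0],[0,0,0,0,0,0],[0,0,0,0,0,0],[0,0,0,0,0,0]]
  ],
  "claw": 1
}}

```text
clock: 8.85
tcp_pos: [0.5334, -0.2296, 0.0464]
tool_rot: [180.0, -0.0, 121.9]
force: [0.2, 0.1, -0.4]
width: 0.0442
finger_force: 0.0
```

{"name": "send_rows", "arguments": {
  "commands": [
    [[0,0,0,0,0,0],[0,0,0,0,0,0],[0,0,0,0,0,0],[0,0,0,0,0,0],[0,0,0,0,0,0],[0,0,0,0,0,0],[0,0,0,0,0,0],[0,0,0,0,0,0],[0,0,0,0,0,0]]
  ]
}}

```text
clock: 9.6
tcp_pos: [0.5335, -0.2296, 0.0465]
tool_rot: [180.0, 0.0, 121.9]
force: [1.7, 0.6, -1.0]
width: 0.0179
finger_force: 30.0
```

{"name": "send_rows", "arguments": {
  "commands": [
    [[0,0,0.01,0,0,0],[0,0,0.02,0,0,0],[0,0,0.03,0,0,0],[0,0,0.03,0,0,0],[0,0,0.025,0,0,0],[0,0,0.015,0,0,0],[0,0,0.004,0,0,0]]
  ]
}}

```text
clock: 10.18
tcp_pos: [0.5347, -0.2304, 0.1852]
tool_rot: [179.8, 0.4, 121.9]
force: [-0.2, 1.0, -1.6]
width: 0.0178
finger_force: 30.0
```

{"name": "send_rows", "arguments": {
  "commands": [
    [[0.003,0.015,0,0,0,0],[0.005,0.03,0,0,0,4],[0.005,0.035,0,0,0,5],[0.005,0.036,0,0,0,5],[0.005,0.036,0,0,0,5],[0.005,0.036,0,0,0,5],[0.005,0.036,0,0,0,5],[0.005,0.036,0,0,0,5],[0.005,0.036,0,0,0,5],[0.005,0.036,0,0,0,4.9],[0.005,0.035,0,0,0,0],[0.005,0.03,0,0,0,0],[0.004,0.015,0,0,0,0],[0.0018,0.007,0,0,0,0],[0,0,0,0,0,0],[0,0,0,0,0,0],[0,0,0,0,0,0]]
  ]
}}

```text
clock: 11.6
tcp_pos: [0.5972, 0.1876, 0.1803]
tool_rot: [-179.9, -0.0, 165.7]
force: [0.3, 0.5, -2.4]
width: 0.0176
finger_force: 30.0
```

{"name": "send_rows", "arguments": {
  "commands": [
    [[0.0001,0.0019,-0.01,0,0,0],[0,0,-0.015,0,0,0],[0,0,-0.01,0,0,0],[0,0,-0.006,0,0,0],[0,0,0,0,0,0],[0,0,0,0,0,0]]
  ]
}}

```text
clock: 12.1
tcp_pos: [0.597, 0.1909, 0.1389]
tool_rot: [-180.0, -0.1, 165.8]
force: [-0.1, 0.9, -1.8]
width: 0.0178
finger_force: 30.0
```

{"name": "send_rows", "arguments": {
  "commands": [
    [[0,0,0,0,0,0],[0,0,0,0,0,0],[0,0,0,0,0,0]]
  ]
}}

```text
clock: 12.35
tcp_pos: [0.5978, 0.1914, 0.1405]
tool_rot: [180.0, 0.1, 165.8]
force: [0.4, 0.6, -2.2]
width: 0.0179
finger_force: 30.0
```

Run:
```python
from h import *
s=manip.sense(); print(s["tcp_pos"],s["tool_rot"])
a=snap("scene","s5"); cv2.imwrite("pics/s5c.png",cv2.resize(a[160:310,250:450,::-1],(800,600),interpolation=3))
```

```text
[0.59779111 0.19140612 0.14047653] [1.79951293e+02 8.65058991e-02 1.65835662e+02]
```

View pics/s5c.png

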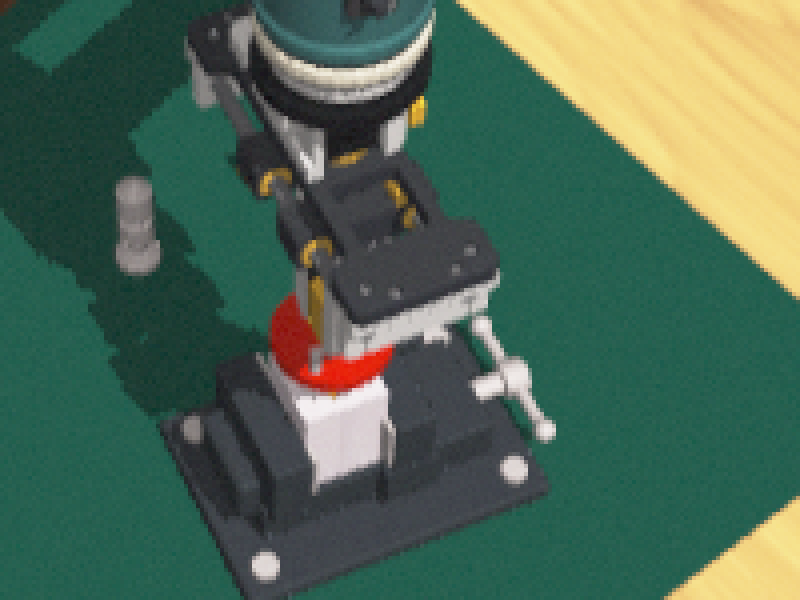

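{"name": "send_rows", "arguments": {
  "commands": [
    [[-0.0013,-0.0015,0,0,0,0],[0,0,-0.003,0,0,0],[0,0,-0.003,0,0,0],[0,0,-0.002,0,0,0],[0,0,-0.002,0,0,0],[0,0,-0.0015,0,0,0],[0,0,-0.0015,0,0,0],[0,0,0,0,0,0]]
  ]
}}

```text
clock: 13.07
tcp_pos: [0.596, 0.1898, 0.1266]
tool_rot: [180.0, -0.0, 165.8]
force: [0.4, 0.4, -1.7]
width: 0.0181
finger_force: 30.0
```

No force, and the spline tips are 5 mm below the mouth, so they're in. Pressing on down.

{"name": "send_rows", "arguments": {
  "commands": [
    [[0,0,-0.002,0,0,0],[0,0,-0.002,0,0,0],[0,0,-0.002,0,0,0],[0,0,-0.002,0,0,0],[0,0,-0.002,0,0,0],[0,0,-0.002,0,0,0],[0,0,-0.002,0,0,0],[0,0,0,0,0,0],[0,0,0,0,0,0]]
  ]
}}

```text
clock: 13.82
tcp_pos: [0.5968, 0.1899, 0.1132]
tool_rot: [179.9, 0.1, 165.8]
force: [1.1, -0.4, 4.2]
width: 0.0176
finger_force: 30.0
```

{"name": "send_rows", "arguments": {
  "commands": [
    [[0,0,-0.001,0,0,0],[0,0,-0.001,0,0,0],[0,0,-0.001,0,0,0],[0,0,-0.001,0,0,0],[0,0,0,0,0,0],[0,0,0,0,0,0],[0,0,0,0,0,0]]
  ]
}}

```text
clock: 14.4
tcp_pos: [0.5969, 0.1899, 0.1115]
tool_rot: [179.9, 0.2, 165.8]
force: [-0.7, -0.4, 11.8]
width: 0.0182
finger_force: 30.0
```

{"name": "send_rows", "arguments": {
  "commands": [
    [[0,0,-0.001,0,0,0],[0,0,-0.001,0,0,0],[0,0,-0.001,0,0,0],[0,0,0,0,0,0],[0,0,0,0,0,0],[0,0,0,0,0,0]]
  ]
}}

```text
clock: 14.9
tcp_pos: [0.597, 0.1898, 0.1115]
tool_rot: [179.9, 0.3, 165.8]
force: [-3.3, -1.4, 20.0]
width: 0.0176
finger_force: 30.0
```

Run:
```python
from h import *
a=snap("scene","s6"); b=snap("wrist","w6")
cv2.imwrite("pics/f.png",np.hstack([cv2.resize(a[180:310,270:443,::-1],(400,300),interpolation=3),cv2.resize(b[:,:,::-1],(400,300))]))
```

```text
(no output)
```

View pics/f.png

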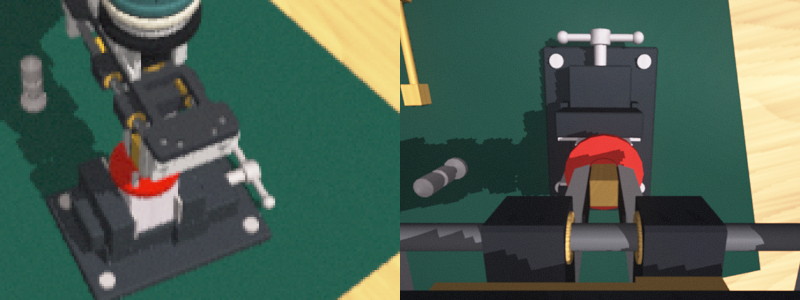

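The disc is flush on the block (TCP at 0.1115 m, as expected), the jaw is shut and the downward push is about 20 N. Handing in.

```bash
python3 -c "
from bench import manip
print(manip.job_done())"
```

```text
the job is handed in; nothing more can be done
None
```

I handed the job in at about 15 s, with the vise shut on the squared block and the disc meshed and held flush under about 20 N; the hand-in did not report a verdict.

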